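Clamp the cutter lid and pulse it on the third click

TASK

Swing the lid clamp of the bowl cutter shut, until its hook sits fully home round the stud in the middle of the lid. Then turn the sprung pulse knob clockwise to its third click, never running past it towards the fourth, and finish while still holding the knob there: let go, it runs back to off. Leave the things lying around the machine where they are.

Things in the scene. Friction and masses are not known exactly. Their poses are not given: they have to be found in the camera images.
- cutter: Table-top bowl cutter, fixed on the bench, 220 x 390 mm. Origin under its centre, z up; front faces own -x. At right (x -100 to 100, y -185 to -5 mm) a white motor housing, flat top at z = 175 mm; at left a steel bowl (centre y = 90, radius 88 mm) with a clear lid, top at z = 190 mm. A red stop button, top at z = 205 mm, at x = 62, y = -150 mm is not part of the job.
- lid_stud (a point): The catch: steel stud in the middle of the clear lid, neck 10 mm, head 19 mm in diameter. The point is the top of the head, z = 209 mm. Axes as the cutter's. Fixed.
- clamp_hinge (a point): On the vertical hinge axis of the lid clamp, at the upper face of its arm (z = 201 mm), on a post on the housing beside the bowl. The clamp is a flat steel arm 24 mm wide, 6 mm thick, 160 mm long, swinging level above the lid. The point turns with the arm: +y points along it to the grip; shut, the arm points along the cutter's +y over the lid's middle.
- clamp_grip: Upright round black grip on the clamp arm, 20 mm in diameter, 36 mm high; origin at the centre of its foot on the arm's upper face, 145 mm from the hinge axis. When shut, the lid stud's head is 33 mm from it towards the hinge. About 1 N at the grip swings the arm; the stiff hinge stays where it is left.
- lid_clamp (a joint): Angle of the lid clamp, rad: 0 = shut, the notch in the arm's side fully home round the stud (hard stop); grows as it swings open, counter-clockwise from above, towards the robot side; up to 1.75.
- knob_bar: Bar grip of the grey pulse knob on the motor housing's top: 48 mm long (own x), 14 mm wide (own y), 30 mm high; origin at its foot on the vertical turning axis, z = 187 mm, on a round skirt 50 mm in diameter. The end with a white line (own +x) is the pointer.
- pulse_knob (a joint): Angle of the pulse knob, rad, clockwise from above: 0 = off (red tick), a click every 25 degrees (0.436): first 0.436, second 0.873, third 1.309, fourth 1.745, fifth 2.18. A return spring (0.07 N m at off, 0.10 at the third click) runs it back to off when let go; clicks are felt as a ripple of 0.06 N m either way. At off the pointer is 62.5 degrees counter-clockwise of the cutter's +x.
- scale: White kitchen scale, 150 x 200 x 40 mm, on the bench; bystander, origin under its centre.
- prep_bowl: Small steel bowl, 130 mm across, 55 mm high; bystander, origin under its centre.
- spice_jar: Amber jar with a red cap, 52 mm across, 85 mm high; bystander, origin under its centre.
- scraper: Spatula with a blue handle and a white blade, 240 mm long, lying on the bench; bystander.

How it is judged:
By the outcome, as a careful person would: the job done as asked, in the order asked, and still so for the second after the job is handed in, while the arm keeps its last pose, push and grip.
It also fails if it takes over 51 s, if anything falls off the work surface, if the arm or the gripper's body presses on something with over 40 N, if the wrist force passes 120 N, or if a joint passes its speed limit or range.

ROBOT

A 6-joint arm with a two-finger parallel gripper is mounted at the origin on the work surface. World frame = base frame: x ahead of the robot, y to its left, z up, the work surface at z = 0. Lengths are in m, angles in rad, forces in N, time in s.
With the tool pointing down it reaches from about 0.3 to 0.775 m from the base axis. Payload 14.6 kg.
Tool frame: the origin (TCP) lies midway between the tips of the shut fingers; the grasp point (between the pads) lies 19 mm behind it; z points along the fingers, y is the line along which they close (so a half turn about z gives the same grasp; the last joint's range is limited). The gripper opens to 85 mm and grips with 20 to 120 N. Pads are 22 mm wide; open, the fingers measure 114 mm over their backs; the gripper's body (76 mm by 85 mm) begins 54 mm behind the grasp point. The pads swing forward as they close: fully open they stand 13 mm farther back than shut.
Start: joints at [1.149, 0.3, 1.521, -0, 1.321, -0.067], TCP at [0.191, 0.516, 0.231] pointing down, gripper open.
Joint ranges: [-3.03, 3.03], [-0.79, 2.21], [0.23, 2.52], [-1.04, 4.18], [0, 3.07], [-2.55, 2.55]. Speed limits (rad/s): [2.22, 2.22, 2.57, 3.14, 3.14, 3.14].

INTERFACE

Orientations are given as a rotation vector (axis times angle).
In Python, from station import env gives the robot as it stands.
- The arm moves only by the tool jog_arm, never from a script. Its argument "series" is a list of rows, each an object with "slide": the shift along the tool's x, y, z in cm, a list of three; "angular": the turn, a rotation vector about the tool's x, y, z in degrees, a list of three; "fingers": the closure, from 0 (fully open) to 1 (shut). In form: [{"slide": [tx, ty, tz], "angular": [ax, ay, az], "fingers": fingers}, ...]. A call has 1 to 8 rows; each row shifts and turns the commanded pose from where the row before left it, along the tool's axes as they then stand; what a row does not reach is not made up. A row lasts 1/12 s, in which the tool goes at most 41.7 mm and 7.16 degrees, less where a joint would pass 70% of its speed; a pose out of reach is approached as far as the arm can. A call with a gripper value outside its range is refused whole. The fingers move at their own pace and stop on an object; the grip force is fixed at half the most. Time passes only in rows, so rows that do not move let the fingers close. It gives the time, the measured TCP pose, the force, the opening and the grip force at its end, in the units of the state.
- env.observe(): the state, without advancing time (a new reading comes with each control period).
- env.grab_frame(name): name is "scene" or "top" or "wrist"; returns the picture (420x560x3 uint8, red, green, blue); there is no depth.
- env.camera_model(name): a dict with "camera_matrix" (3x3 intrinsics, pixels), "k1" (the pictures are not rectified: a ray, as slopes to the right and down, at radius r is drawn at 1 + k1 r^2 times it, then the intrinsics apply), "R" (3x3) and "t" (3): a world point X has camera coordinates R X + t. Camera axes: x right, y down, z forward; pixel columns grow to the right and rows downward; lengths in m; the calibration is good to about 2 mm. A picture is of the moment at which its call begins: read the wrist's pose just before it. camera_model takes no time and is no camera call; for the wrist camera it gives the pose at the moment of the call.
- env.close_job(): hands the job in; it is judged then, once.
Trained networks look in the newest picture that a camera, given by its name, has taken for a name from the list of things; names that differ only in an ending like _2 or _b are one class to them, and where a whole thing is asked for, a point or a joint stands for the part that bears it (a point fixed in the world has none). Each returns a list of dicts, best first, with "p" (0 to 1); they miss things now and then, are a little off and sometimes report something else, mostly with a low value. They report only what shows in the picture. A call takes as long as a camera call.
- env.look_for(target, camera): "position" ([x, y, z] in m, in world coordinates, good to about 4 mm: the middle of the surface that is visible of it).
The state is a dict: "time_s": time; "joint_pos": joint angles; "joint_vel": joint speeds; "joint_efforts": joint torques, N m; "tool_pos": TCP position; "orientation": TCP orientation; "contact_force": force on the tool from outside, world axes, zero at the start; "wrist_torque": the same for the moment, N m; "width": opening from 0.0 (shut) to 1.0 (fully open); "grasp_force": force on a finger pad.
Only numpy, scipy, OpenCV 4.12 (cv2) and the standard library are available. Lean on these libraries where they do the work, as an engineer would, in place of code of your own. Each camera call takes 0.05 s, during which the arm holds its last target. There are 200 camera calls.

## Working session

There is one attempt and no reset: what is moved stays moved. The work goes in short steps, Python scripts to look and compute and a tool call to move; the robot and the scene stay as the last step left them, time stands still between calls to the robot, and variables do not carry over. Pictures are saved under pics/ and viewed, at most 10 in all, crops included, and the job is handed in when it is done.

Besides the shell and the picture viewer there is one more tool, called as name(argument=value, ...), one argument or row to a line, values as JSON. jog_arm: Moves the arm, as the interface text tells. Its arguments: {"type":"object","properties":{"series":{"type":"array"}},"required":["series"]}

```bash
mkdir -p pics; cat > h.py <<'E'
from station import env
import numpy as np, cv2
from scipy.spatial.transform import Rotation as Rn
def save(n,f):
    im=env.grab_frame(n); cv2.imwrite('pics/'+f,im[:,:,::-1]); return im
def ray(cam,u,v,z):
    m=env.camera_model(cam); K=np.array(m['camera_matrix']); R=np.array(m['R']); t=np.array(m['t'])
    d=np.array([(u-K[0,2])/K[0,0],(v-K[1,2])/K[1,1]]); s=d.copy()
    for _ in range(20): s=d/(1+m['k1']*(s@s))
    w=R.T@np.array([s[0],s[1],1]); c=-R.T@t
    return c+w*(z-c[2])/w[2]
def proj(cam,X):
    m=env.camera_model(cam); K=np.array(m['camera_matrix']); p=np.array(m['R'])@np.array(X)+np.array(m['t'])
    s=p[:2]/p[2]; s=s*(1+m['k1']*(s@s)); return K[:2,:2]@s+K[:2,2]
E
python3 - <<'E'
from h import *
save('top','top.png'); save('scene','scene.png')
for c in ('top','scene'):
  for n in ('lid_stud','clamp_hinge','clamp_grip','knob_bar','cutter','spice_jar','scale','prep_bowl'):
    r=env.look_for(n,c)[:2]
    print(c,n,[(np.round(x['position'],3).tolist(),round(x['p'],2),{k:v for k,v in x.items() if k not in('position','p')}) for x in r])
o=env.observe(); print({k:np.round(v,3) for k,v in o.items()})
print(Rn.from_rotvec(o['orientation']).as_matrix().round(3))
E
```

```text
top lid_stud [([0.582, 0.056, 0.175], 0.64, {}), ([0.601, -0.06, 0.214], 0.22, {})]
top clamp_hinge [([0.528, 0.059, 0.204], 0.69, {})]
top clamp_grip [([0.472, 0.07, 0.238], 0.65, {})]
top knob_bar [([0.602, -0.059, 0.212], 0.52, {})]
top cutter [([0.582, 0.061, 0.173], 0.9, {})]
top spice_jar [([0.444, -0.043, 0.086], 0.67, {})]
top scale [([0.57, -0.291, 0.028], 0.89, {})]
top prep_bowl [([0.494, 0.384, 0.025], 0.55, {}), ([0.579, 0.055, 0.174], 0.53, {})]
scene lid_stud [([0.605, -0.042, 0.174], 0.79, {})]
scene clamp_hinge [([0.528, 0.059, 0.2], 0.91, {})]
scene clamp_grip [([0.469, 0.067, 0.227], 0.59, {}), ([0.473, 0.401, 0.035], 0.2, {})]
scene knob_bar [([0.603, -0.068, 0.213], 0.68, {})]
scene cutter [([0.604, -0.038, 0.174], 0.8, {})]
scene spice_jar [([0.453, -0.062, 0.061], 0.66, {})]
scene scale [([0.579, -0.31, 0.032], 0.89, {})]
scene prep_bowl [([0.474, 0.403, 0.034], 0.89, {})]
{'time_s': np.float64(0.9), 'joint_pos': array([ 1.149,  0.3  ,  1.521,  0.   ,  1.321, -0.067]), 'joint_vel': array([ 0.001, -0.002, -0.001, -0.001, -0.001,  0.001]), 'joint_efforts': array([ 0.0000e+00, -5.4335e+01, -3.6199e+01, -0.0000e+00,  1.0000e-03,
       -0.0000e+00]), 'tool_pos': array([0.191, 0.516, 0.231]), 'orientation': array([0.554, 3.092, 0.   ]), 'contact_force': array([-0.152, -0.272, -0.027]), 'wrist_torque': array([ 0.006, -0.049,  0.042]), 'grasp_force': np.float64(0.0), 'width': np.float64(0.998)}
[[-0.938  0.347  0.   ]
 [ 0.347  0.938  0.   ]
 [-0.     0.    -1.   ]]
```

View pics/top.png

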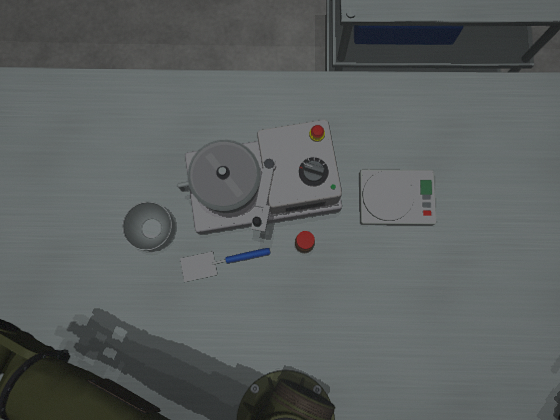

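View pics/scene.png

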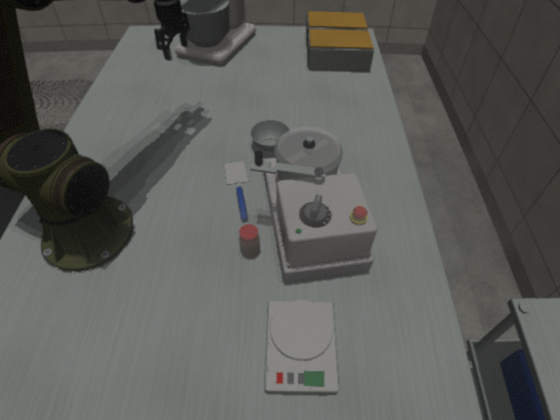

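Top view (x up, y left): stud at (223,172), hinge (269,164), grip top (257,222), knob bar (314,170), stop button (317,131). The scraper and jar lie in front of the machine, and the clamp is open, pointing at the robot. I'll convert these to positions.

```bash
python3 - <<'E'
from h import *
im=cv2.imread('pics/top.png'); c=im[110:245,170:350]; cv2.imwrite('pics/c.png',cv2.resize(c,None,fx=4.4,fy=4.4,interpolation=cv2.INTER_CUBIC))
for n,u,v,z in(('stud',223,172,.209),('hinge',269,164,.205),('grip',257,222,.237),('knob',314,170.5,.217),('stop',317,131,.205)):
  print(n,ray('top',u,v,z).round(4))
E
```

```text
stud [0.5895 0.154  0.209 ]
hinge [0.6114 0.0461 0.205 ]
grip [0.4665 0.0696 0.237 ]
knob [ 0.5935 -0.0598  0.217 ]
stop [ 0.6944 -0.0674  0.205 ]
```

View pics/c.png

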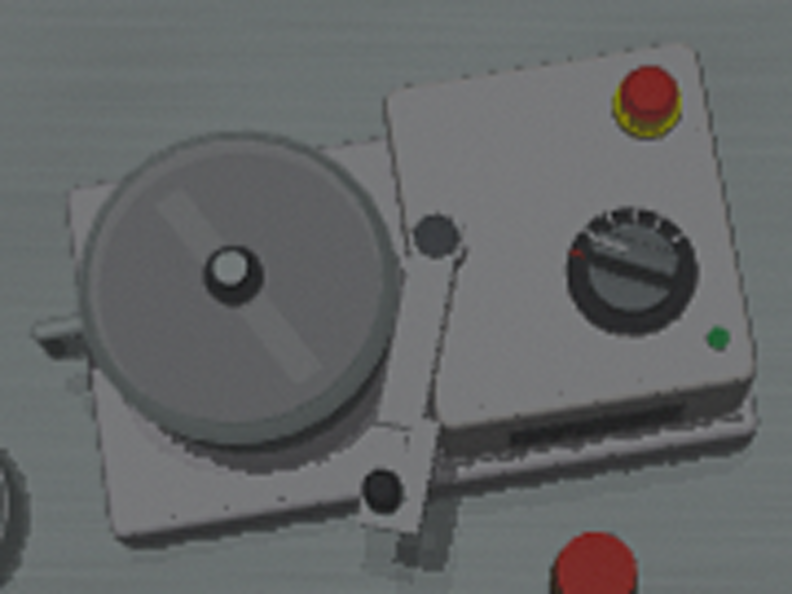

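jog_arm(
  series=[
    {"slide":[-2.95,-2.31,-0.9],"angular":[0,0,0],"fingers":0},
    {"slide":[-2.95,-2.31,-0.9],"angular":[0,0,0],"fingers":0},
    {"slide":[-2.95,-2.31,-0.9],"angular":[0,0,0],"fingers":0},
    {"slide":[-2.95,-2.31,-0.9],"angular":[0,0,0],"fingers":0},
    {"slide":[-2.95,-2.31,-0.9],"angular":[0,0,0],"fingers":0},
    {"slide":[-2.95,-2.31,-0.9],"angular":[0,0,0],"fingers":0},
    {"slide":[-2.95,-2.31,-0.9],"angular":[0,0,0],"fingers":0},
    {"slide":[-2.95,-2.31,-0.7],"angular":[0,0,0],"fingers":0},
  ],
)

```text
time_s: 1.57
tool_pos: [0.3487, 0.2588, 0.3022]
orientation: [0.554, 3.091, 0.001]
contact_force: [0.9, 0.4, 0.0]
width: 0.999
grasp_force: 0.0
```

jog_arm(
  series=[
    {"slide":[-2.95,-2.31,0],"angular":[0,0,0],"fingers":0},
    {"slide":[-2.95,-2.31,0],"angular":[0,0,0],"fingers":0},
    {"slide":[-2.95,-2.31,0],"angular":[0,0,0],"fingers":0},
    {"slide":[-2.95,-2.31,0],"angular":[0,0,0],"fingers":0},
    {"slide":[-2.95,-2.31,0],"angular":[0,0,0],"fingers":0},
    {"slide":[-2.95,-2.31,0],"angular":[0,0,0],"fingers":0},
    {"slide":[0,0,0],"angular":[0,0,-5.5],"fingers":0},
    {"slide":[0,0,0],"angular":[0,0,-5.5],"fingers":0},
  ],
)

```text
time_s: 2.23
tool_pos: [0.4666, 0.0672, 0.301]
orientation: [-0.254, -3.131, 0.0]
contact_force: [-0.7, 0.2, -0.8]
width: 0.999
grasp_force: 0.0
```

```bash
cat >> h.py <<'E'
def st():
    o=env.observe(); R=Rn.from_rotvec(o['orientation']).as_matrix()
    print('t',round(o['time_s'],2),'p',np.round(o['tool_pos'],4),'yaw_y',round(np.degrees(np.arctan2(R[1,1],R[0,1])),1),'z',R[:,2].round(3),'F',np.round(o['contact_force'],1),'M',np.round(o['wrist_torque'],2),'w',round(float(o['width']),3),'g',round(float(o['grasp_force']),1)); return o,R
E
python3 - <<'E'
from h import *
o,R=st(); save('wrist','w1.png')
for n in('clamp_grip','clamp_hinge','lid_stud','knob_bar'): print(n,[(np.round(x['position'],4),round(x['p'],2)) for x in env.look_for(n,'wrist')[:2]], end=' ')
print(proj('wrist',[.4665,.0696,.237]),proj('wrist',[.6114,.0461,.205]))
E
```

```text
t 2.23 p [0.4666 0.0672 0.301 ] yaw_y 80.7 z [-0.001 -0.    -1.   ] F [-0.7  0.2 -0.8] M [ 0.05 -0.    0.05] w 0.999 g 0.0
clamp_grip [(array([0.4649, 0.0689, 0.2369]), 0.59)] clamp_hinge [] lid_stud [(array([0.536 , 0.0859, 0.1723]), 0.62)] knob_bar [(array([ 0.6037, -0.0423,  0.1982]), 0.7), (array([0.5184, 0.0547, 0.2012]), 0.18)] [272.21890646 228.8666817 ] [273.19217648 394.82738083]
```

View pics/w1.png

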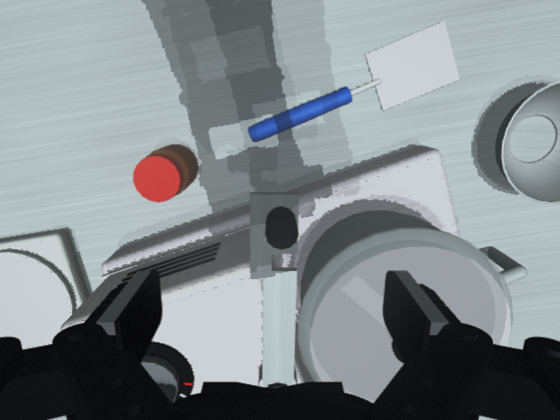

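Wrist view: grip top at about (281,227), 9 px (about 5 mm) to the right of my estimate, and well between the fingers. I'll descend and grasp.

jog_arm(
  series=[
    {"slide":[0,0.5,2.2],"angular":[0,0,0],"fingers":0},
    {"slide":[0,0,2.4],"angular":[0,0,0],"fingers":0},
    {"slide":[0,0,2.4],"angular":[0,0,0],"fingers":0},
    {"slide":[0,0,1.8],"angular":[0,0,0],"fingers":0},
    {"slide":[0,0,0],"angular":[0,0,0],"fingers":0.6},
    {"slide":[0,0,0],"angular":[0,0,0],"fingers":1},
    {"slide":[0,0,0],"angular":[0,0,0],"fingers":1},
    {"slide":[0,0,0],"angular":[0,0,0],"fingers":1},
  ],
)

```text
time_s: 3.15
tool_pos: [0.4673, 0.0741, 0.2148]
orientation: [0.256, 3.129, 0.001]
contact_force: [1.1, 0.3, -0.0]
width: 0.45
grasp_force: 0.0
```

jog_arm(
  series=[
    {"slide":[0,0,0],"angular":[0,0,0],"fingers":1},
    {"slide":[0,0,0],"angular":[0,0,0],"fingers":1},
    {"slide":[0,0,0],"angular":[0,0,0],"fingers":1},
    {"slide":[0,0,0],"angular":[0,0,0],"fingers":1},
  ],
)

```text
time_s: 3.48
tool_pos: [0.4672, 0.074, 0.2144]
orientation: [0.256, 3.129, 0.0]
contact_force: [-2.1, 0.6, 7.1]
width: 0.209
grasp_force: 58.4
```

```bash
python3 - <<'E'
from h import *
o,R=st(); save('top','t2.png'); 
print([(np.round(x['position'],4),round(x['p'],2)) for x in env.look_for('clamp_hinge','top')[:2]])
H=np.array([.611,.0475]); d=o['tool_pos'][:2]-H; print(np.hypot(*d),np.degrees(np.arctan2(d[1],d[0])))
E
```

```text
t 3.48 p [0.4672 0.074  0.2144] yaw_y 80.7 z [ 0.002  0.    -1.   ] F [-2.1  0.6  7.1] M [ 0.02  0.29 -0.01] w 0.209 g 58.4
[(array([0.5914, 0.0496, 0.2028]), 0.53)]
0.14626555003146605 169.5715982189352
```

jog_arm(
  series=[
    {"slide":[-0.035,1.02,0],"angular":[0,0,4],"fingers":1},
    {"slide":[-0.035,1.02,0],"angular":[0,0,4],"fingers":1},
    {"slide":[-0.035,1.02,0],"angular":[0,0,4],"fingers":1},
    {"slide":[-0.035,1.02,0],"angular":[0,0,4],"fingers":1},
    {"slide":[-0.035,1.02,0],"angular":[0,0,4],"fingers":1},
    {"slide":[-0.035,1.02,0],"angular":[0,0,4],"fingers":1},
    {"slide":[0,0,0],"angular":[0,0,0],"fingers":1},
  ],
)

```text
time_s: 4.17
tool_pos: [0.4905, 0.1315, 0.2144]
orientation: [0.906, 3.004, 0.002]
contact_force: [3.9, -1.6, 5.5]
width: 0.208
grasp_force: 59.2
```

```bash
python3 - <<'E'
from h import *
o,R=st(); save('top','t3.png'); save('scene','s3.png')
print([(np.round(x['position'],4),round(x['p'],2)) for x in env.look_for('clamp_grip','scene')[:2]])
H=np.array([.611,.0475]); d=o['tool_pos'][:2]-H; print(np.hypot(*d),np.degrees(np.arctan2(d[1],d[0])))
E
```

```text
t 4.17 p [0.4905 0.1315 0.2144] yaw_y 56.4 z [ 0.004  0.    -1.   ] F [ 3.9 -1.6  5.5] M [-0.32 -0.93  0.13] w 0.208 g 59.2
[]
0.14686619932042738 145.1302029983207
```

jog_arm(
  series=[
    {"slide":[-0.035,1.02,0],"angular":[0,0,4],"fingers":1},
    {"slide":[-0.035,1.02,0],"angular":[0,0,4],"fingers":1},
    {"slide":[-0.035,1.02,0],"angular":[0,0,4],"fingers":1},
    {"slide":[-0.035,1.02,0],"angular":[0,0,4],"fingers":1},
    {"slide":[-0.035,1.02,0],"angular":[0,0,4],"fingers":1},
    {"slide":[-0.035,1.02,0],"angular":[0,0,4],"fingers":1},
    {"slide":[-0.035,1.02,0],"angular":[0,0,4],"fingers":1},
    {"slide":[0,0,0],"angular":[0,0,0],"fingers":1},
  ],
)

```text
time_s: 4.98
tool_pos: [0.5427, 0.1791, 0.2145]
orientation: [1.606, 2.696, 0.003]
contact_force: [3.4, -1.9, 6.8]
width: 0.208
grasp_force: 59.4
```

jog_arm(
  series=[
    {"slide":[-0.02,0.51,0],"angular":[0,0,2],"fingers":1},
    {"slide":[-0.02,0.51,0],"angular":[0,0,2],"fingers":1},
    {"slide":[-0.02,0.51,0],"angular":[0,0,2],"fingers":1},
    {"slide":[0,0,0],"angular":[0,0,0],"fingers":1},
  ],
)

```text
time_s: 5.32
tool_pos: [0.556, 0.1855, 0.2145]
orientation: [1.742, 2.612, 0.004]
contact_force: [3.1, 2.1, 5.6]
width: 0.204
grasp_force: 59.3
```

```bash
python3 - <<'E'
from h import *
o,R=st()
print('F tool',(R.T@o['contact_force']).round(1))
H=np.array([.611,.0475]); d=o['tool_pos'][:2]-H; print(np.hypot(*d),np.degrees(np.arctan2(d[1],d[0])))
E
```

```text
t 5.32 p [0.556  0.1855 0.2145] yaw_y 22.6 z [ 0.003  0.001 -1.   ] F [3.1 2.1 5.6] M [ 0.34 -0.45  0.47] w 0.204 g 59.3
F tool [ 0.7  3.7 -5.6]
0.14852711115848743 111.74066991011155
```

jog_arm(
  series=[
    {"slide":[-0.02,0.5,0],"angular":[0,0,2],"fingers":1},
    {"slide":[-0.02,0.5,0],"angular":[0,0,2],"fingers":1},
    {"slide":[-0.02,0.5,0],"angular":[0,0,2],"fingers":1},
    {"slide":[-0.01,0.25,0],"angular":[0,0,1],"fingers":1},
    {"slide":[-0.01,0.25,0],"angular":[0,0,1],"fingers":1},
    {"slide":[0,0,0],"angular":[0,0,0],"fingers":1},
  ],
)

```text
time_s: 5.82
tool_pos: [0.5746, 0.192, 0.2145]
orientation: [1.919, 2.486, 0.005]
contact_force: [2.2, 7.6, 4.3]
width: 0.208
grasp_force: 59.2
```

jog_arm(
  series=[
    {"slide":[0,0.2,0],"angular":[0,0,0.8],"fingers":1},
    {"slide":[0,0,0],"angular":[0,0,0],"fingers":1},
  ],
)

```text
time_s: 5.98
tool_pos: [0.5765, 0.1925, 0.2146]
orientation: [1.936, 2.473, 0.005]
contact_force: [2.7, 7.3, 4.7]
width: 0.205
grasp_force: 59.2
```

```bash
python3 - <<'E'
from h import *
o,R=st(); im=save('top','t4.png')
cv2.imwrite('pics/t4c.png',cv2.resize(im[110:245,170:350,::-1],None,fx=4.4,fy=4.4,interpolation=cv2.INTER_CUBIC))
print('F tool',(R.T@o['contact_force']).round(1))
H=np.array([.611,.0475]); d=o['tool_pos'][:2]-H; print(np.hypot(*d),np.degrees(np.arctan2(d[1],d[0])))
E
```

```text
t 5.98 p [0.5765 0.1925 0.2146] yaw_y 13.9 z [ 0.003  0.002 -1.   ] F [2.7 7.3 4.7] M [ 1.09 -0.4   0.6 ] w 0.205 g 59.2
F tool [ 6.5  4.4 -4.6]
0.1490479444142613 103.39653829101486
```

jog_arm(
  series=[
    {"slide":[0,0.25,0],"angular":[0,0,1],"fingers":1},
    {"slide":[0,0.25,0],"angular":[0,0,1],"fingers":1},
    {"slide":[0,0,0],"angular":[0,0,0],"fingers":1},
  ],
)

```text
time_s: 6.28
tool_pos: [0.5814, 0.1937, 0.2146]
orientation: [1.979, 2.439, 0.006]
contact_force: [2.8, 7.1, 4.7]
width: 0.206
grasp_force: 59.2
```

```bash
python3 - <<'E'
from h import *
o,R=st(); 
print('F tool',(R.T@o['contact_force']).round(1))
H=np.array([.611,.0475]); d=o['tool_pos'][:2]-H; print(np.hypot(*d),np.degrees(np.arctan2(d[1],d[0])))
E
```

```text
t 6.28 p [0.5814 0.1937 0.2146] yaw_y 11.9 z [ 0.003  0.002 -1.   ] F [2.8 7.1 4.7] M [ 1.17 -0.5   0.61] w 0.206 g 59.2
F tool [ 6.3  4.2 -4.6]
0.14916712245700425 101.43709432962764
```

jog_arm(
  series=[
    {"slide":[0,0.2,0],"angular":[0,0,0.8],"fingers":1},
    {"slide":[0,0,0],"angular":[0,0,0],"fingers":1},
  ],
)

```text
time_s: 6.45
tool_pos: [0.5833, 0.1941, 0.2146]
orientation: [1.995, 2.425, 0.006]
contact_force: [4.3, 8.0, 3.3]
width: 0.207
grasp_force: 59.1
```

jog_arm(
  series=[
    {"slide":[0,0.2,0],"angular":[0,0,0.8],"fingers":1},
    {"slide":[0,0,0],"angular":[0,0,0],"fingers":1},
  ],
)

```text
time_s: 6.62
tool_pos: [0.5852, 0.1945, 0.2145]
orientation: [2.012, 2.412, 0.005]
contact_force: [3.7, 8.0, 3.4]
width: 0.214
grasp_force: 59.2
```

```bash
python3 - <<'E'
from h import *
o,R=st(); 
print('F tool',(R.T@o['contact_force']).round(1))
H=np.array([.611,.0475]); d=o['tool_pos'][:2]-H; print(np.hypot(*d),np.degrees(np.arctan2(d[1],d[0])))
E
```

```text
t 6.62 p [0.5852 0.1945 0.2145] yaw_y 10.3 z [ 0.003  0.002 -1.   ] F [3.7 8.  3.4] M [ 1.21 -0.51  0.69] w 0.214 g 59.2
F tool [ 7.2  5.1 -3.4]
0.14928126808603964 99.9408731121016
```

View pics/t4c.png

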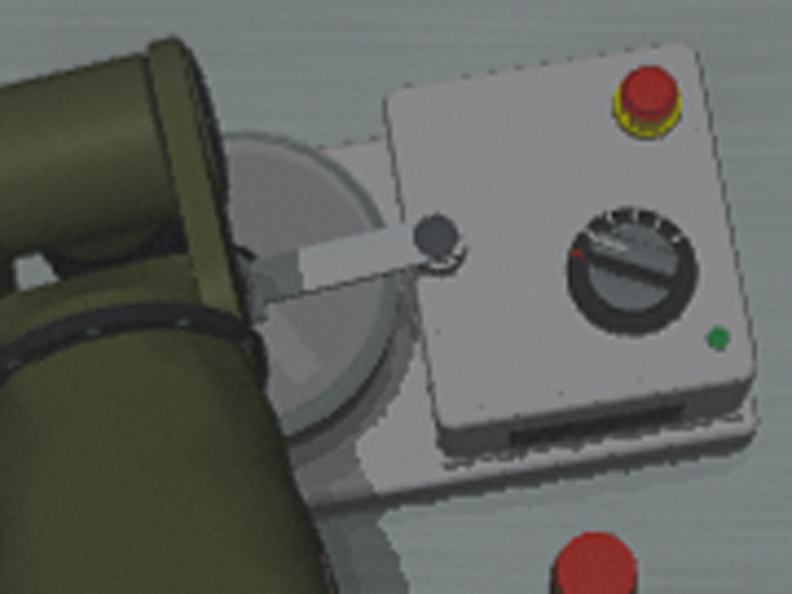

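The crop shows the clamp arm over the lid, close to the stud and following the gripper. I'll keep going until the stop shows up in the force.

jog_arm(
  series=[
    {"slide":[0,0.2,0],"angular":[0,0,0.8],"fingers":1},
    {"slide":[0,0,0],"angular":[0,0,0],"fingers":1},
  ],
)

```text
time_s: 6.78
tool_pos: [0.5872, 0.1949, 0.2146]
orientation: [2.029, 2.398, 0.006]
contact_force: [4.3, 8.2, 4.4]
width: 0.205
grasp_force: 59.1
```

jog_arm(
  series=[
    {"slide":[0,0.2,0],"angular":[0,0,0],"fingers":1},
    {"slide":[0,0,0],"angular":[0,0,0],"fingers":1},
  ],
)

```text
time_s: 6.95
tool_pos: [0.5884, 0.1951, 0.2146]
orientation: [-2.028, -2.398, -0.003]
contact_force: [-3.7, 6.5, 6.7]
width: 0.207
grasp_force: 59.5
```

```bash
python3 - <<'E'
from h import *
o,R=st(); 
print('F tool',(R.T@o['contact_force']).round(1))
save('wrist','w5.png')
E
```

```text
t 6.95 p [0.5884 0.1951 0.2146] yaw_y 9.6 z [ 0.001  0.002 -1.   ] F [-3.7  6.5  6.7] M [0.96 0.72 0.47] w 0.207 g 59.5
F tool [ 7.  -2.5 -6.7]
```

View pics/w5.png

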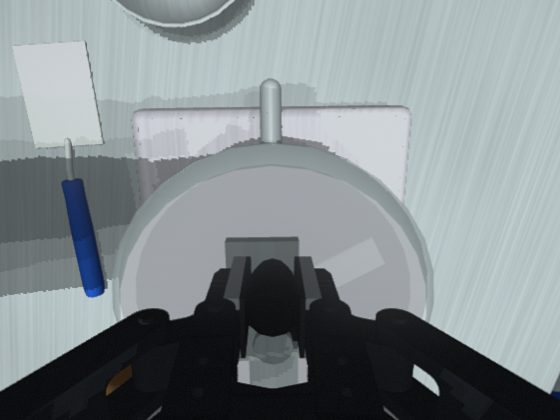

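Wrist view: the stud at (272,347) is in line with the grip (272,297) along the arm, and the side force has just reversed. I'll push against the stop to confirm.

jog_arm(
  series=[
    {"slide":[0,0.2,0],"angular":[0,0,0],"fingers":1},
    {"slide":[0,0,0],"angular":[0,0,0],"fingers":1},
  ],
)

```text
time_s: 7.17
tool_pos: [0.5887, 0.1952, 0.2144]
orientation: [-2.026, -2.396, 0.004]
contact_force: [-21.8, 2.6, 11.7]
width: 0.207
grasp_force: 60.5
```

jog_arm(
  series=[
    {"slide":[0,0.2,0],"angular":[0,0,0],"fingers":1},
    {"slide":[0,0,0],"angular":[0,0,0],"fingers":1},
  ],
)

```text
time_s: 7.33
tool_pos: [0.5889, 0.1952, 0.2143]
orientation: [-2.024, -2.394, 0.01]
contact_force: [-39.7, -2.0, 18.5]
width: 0.207
grasp_force: 61.9
```

Hard stop confirmed: 40 N with no motion. Now I'll unload, open, rise and go above the knob.

jog_arm(
  series=[
    {"slide":[0,-0.3,0],"angular":[0,0,0],"fingers":1},
    {"slide":[0,0,0],"angular":[0,0,0],"fingers":0},
    {"slide":[0,0,0],"angular":[0,0,0],"fingers":0},
    {"slide":[0,0,0],"angular":[0,0,0],"fingers":0},
    {"slide":[0,0,0],"angular":[0,0,0],"fingers":0},
    {"slide":[0,0,-2.5],"angular":[0,0,0],"fingers":0},
    {"slide":[0,0,-2.5],"angular":[0,0,0],"fingers":0},
    {"slide":[0,0,-2.6],"angular":[0,0,0],"fingers":0},
  ],
)

```text
time_s: 8.0
tool_pos: [0.5895, 0.1939, 0.2899]
orientation: [-2.03, -2.397, 0.001]
contact_force: [-0.2, -0.8, -0.1]
width: 1.001
grasp_force: 0.0
```

jog_arm(
  series=[
    {"slide":[-3.57,-0.53,0],"angular":[0,0,0],"fingers":0},
    {"slide":[-3.57,-0.53,0],"angular":[0,0,0],"fingers":0},
    {"slide":[-3.57,-0.53,0],"angular":[0,0,0],"fingers":0},
    {"slide":[-3.57,-0.53,0],"angular":[0,0,0],"fingers":0},
    {"slide":[-3.57,-0.53,0],"angular":[0,0,0],"fingers":0},
    {"slide":[-3.57,-0.53,0],"angular":[0,0,0],"fingers":0},
    {"slide":[-3.57,-0.53,0],"angular":[0,0,0],"fingers":0},
  ],
)

```text
time_s: 8.58
tool_pos: [0.5939, -0.0604, 0.2893]
orientation: [2.031, 2.397, -0.0]
contact_force: [-0.6, 0.1, 0.2]
width: 1.0
grasp_force: 0.0
```

jog_arm(
  series=[
    {"slide":[0,0,0],"angular":[0,0,6.4],"fingers":0},
    {"slide":[0,0,0],"angular":[0,0,6.4],"fingers":0},
    {"slide":[0,0,0],"angular":[0,0,6.4],"fingers":0},
    {"slide":[0,0,0],"angular":[0,0,6.4],"fingers":0},
    {"slide":[0,0,0],"angular":[0,0,0],"fingers":0},
    {"slide":[0,0,0],"angular":[0,0,0],"fingers":0},
  ],
)

```text
time_s: 9.08
tool_pos: [0.5941, -0.0586, 0.2892]
orientation: [-2.508, -1.892, 0.0]
contact_force: [0.3, 0.1, 0.0]
width: 1.002
grasp_force: 0.0
```

```bash
python3 - <<'E'
from h import *
o,R=st(); im=save('wrist','w6.png'); t=save('top','t6.png')
cv2.imwrite('pics/w6c.png',np.hstack([im[:,:,::-1][:, 140:420],cv2.resize(t[120:235,178:318,::-1],(511,420),interpolation=cv2.INTER_CUBIC)]))
print([(np.round(x['position'],4),round(x['p'],2)) for x in env.look_for('knob_bar','wrist')[:2]])
for y in(0,.003): print(proj('wrist',[.5935,-.0598+y,.217]))
E
```

```text
t 9.08 p [ 0.5941 -0.0586  0.2892] yaw_y -15.9 z [-0. -0. -1.] F [0.3 0.1 0. ] M [ 0.03  0.03 -0.  ] w 1.002 g 0.0
[(array([ 0.609 , -0.0578,  0.2177]), 0.78)]
[273.01048701 225.50773927]
[271.64045756 220.96179292]
```

View pics/w6c.png

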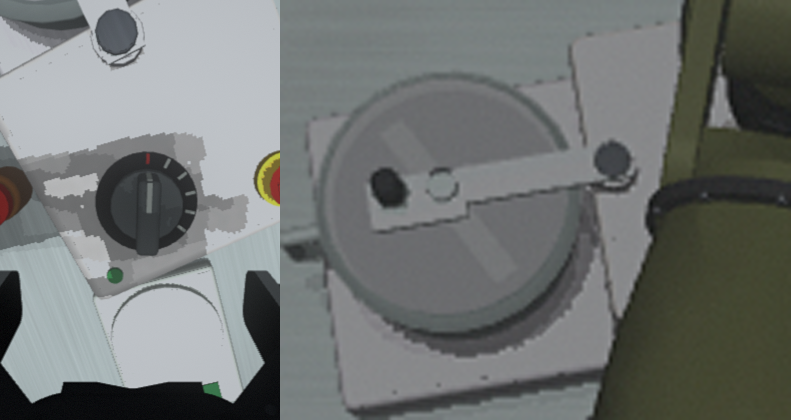

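The composite shows the clamp shut with the stud seated in the arm's notch. In the wrist view the knob skirt is centred at about (287,202) in full-image pixels, and the bar is vertical, so it lines up with the tool.

```bash
python3 - <<'E'
from h import *
o,R=st()
for u,v,z in((287,202,.187),(288,213,.217)):
  p=ray('wrist',u,v,z); d=p-o['tool_pos']; print(p.round(4),(R.T@d*100).round(2))
for u,v in((288,172),(288,212),(288,252)): print((R.T@(ray('wrist',u,v,.217)-o['tool_pos'])*100).round(2))
E
```

```text
t 9.23 p [ 0.5941 -0.0585  0.2892] yaw_y -16.0 z [-0. -0. -1.] F [-0.3  0.  -0.3] M [-0.   -0.05  0.02] w 1.001 g 0.0
[ 0.6045 -0.0559  0.187 ] [ 0.53  0.93 10.22]
[ 0.6043 -0.0547  0.217 ] [0.64 0.88 7.22]
[3.12 0.85 7.22]
[0.7  0.88 7.22]
[-1.87  0.9   7.22]
```

jog_arm(
  series=[
    {"slide":[0.6,0.9,2.0],"angular":[0,0,0],"fingers":0},
    {"slide":[0,0,2.5],"angular":[0,0,0],"fingers":0.3},
    {"slide":[0,0,0],"angular":[0,0,0],"fingers":0.3},
    {"slide":[0,0,0],"angular":[0,0,0],"fingers":0.3},
  ],
)

```text
time_s: 9.57
tool_pos: [0.604, -0.0551, 0.2438]
orientation: [-2.509, -1.889, 0.003]
contact_force: [0.2, -0.6, -0.1]
width: 0.706
grasp_force: 0.0
```

```bash
python3 - <<'E'
from h import *
o,R=st(); im=save('wrist','w7.png')
print([(np.round(x['position'],4),round(x['p'],2)) for x in env.look_for('knob_bar','wrist')[:2]])
print('tool pt under tcp', proj('wrist',o['tool_pos']+[0,0,.217-o['tool_pos'][2]]))
E
```

```text
t 9.57 p [ 0.604  -0.0551  0.2438] yaw_y -16.0 z [-0.002  0.    -1.   ] F [ 0.2 -0.6 -0.1] M [ 0.    0.05 -0.05] w 0.706 g 0.0
[(array([ 0.6093, -0.0557,  0.2213]), 0.96)]
tool pt under tcp [272.11390341 250.57910627]
```

View pics/w7.png

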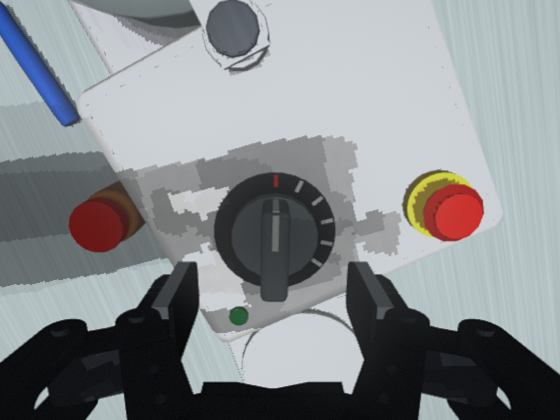

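Close view: the bar top spans (275, 202–300) and the point under the TCP is (272,251), so it is centred to about 1 mm and aligned. Descend and grip.

jog_arm(
  series=[
    {"slide":[0,0.12,2.5],"angular":[0,0,0],"fingers":0.3},
    {"slide":[0,0,2.5],"angular":[0,0,0],"fingers":0.3},
    {"slide":[0,0,0],"angular":[0,0,0],"fingers":1},
    {"slide":[0,0,0],"angular":[0,0,0],"fingers":1},
    {"slide":[0,0,0],"angular":[0,0,0],"fingers":1},
    {"slide":[0,0,0],"angular":[0,0,0],"fingers":1},
    {"slide":[0,0,0],"angular":[0,0,0],"fingers":1},
  ],
)

```text
time_s: 10.25
tool_pos: [0.6055, -0.0554, 0.197]
orientation: [2.511, 1.887, 0.002]
contact_force: [-11.4, 2.0, 10.4]
width: 0.15
grasp_force: 59.2
```

```bash
python3 - <<'E'
from h import *
o,R=st(); print('F tool',(R.T@o['contact_force']).round(1), o['joint_pos'].round(3))
E
```

```text
t 10.25 p [ 0.6055 -0.0554  0.197 ] yaw_y -16.1 z [ 0.001  0.    -1.   ] F [-11.4   2.   10.4] M [ 0.43  1.84 -0.45] w 0.15 g 59.2
F tool [ -1.2 -11.5 -10.5] [-0.152  0.456  1.388  0.     1.296  0.13 ]
```

jog_arm(
  series=[
    {"slide":[0,-0.12,-0.1],"angular":[0,0,0],"fingers":1},
    {"slide":[0,0,0],"angular":[0,0,4],"fingers":1},
    {"slide":[0,0,0],"angular":[0,0,4],"fingers":1},
    {"slide":[0,0,0],"angular":[0,0,4],"fingers":1},
    {"slide":[0,0,0],"angular":[0,0,4],"fingers":1},
    {"slide":[0,0,0],"angular":[0,0,4],"fingers":1},
    {"slide":[0,0,0],"angular":[0,0,0],"fingers":1},
  ],
)

```text
time_s: 10.83
tool_pos: [0.6063, -0.056, 0.1971]
orientation: [2.8, 1.415, 0.008]
contact_force: [14.5, -4.9, -5.6]
width: 0.15
grasp_force: 59.1
```

```bash
python3 - <<'E'
from h import *
o,R=st(); print('F tool',(R.T@o['contact_force']).round(1))
E
```

```text
t 10.83 p [ 0.6063 -0.056   0.1971] yaw_y -36.4 z [ 0.007 -0.002 -1.   ] F [14.5 -4.9 -5.6] M [-0.87 -2.43  0.09] w 0.15 g 59.1
F tool [ 4.6 14.5  5.7]
```

jog_arm(
  series=[
    {"slide":[0.02,0.06,0.05],"angular":[0,0,0],"fingers":1},
    {"slide":[0,0,0],"angular":[0,0,4],"fingers":1},
    {"slide":[0,0,0],"angular":[0,0,4],"fingers":1},
    {"slide":[0,0,0],"angular":[0,0,4],"fingers":1},
    {"slide":[0,0,0],"angular":[0,0,4],"fingers":1},
    {"slide":[0,0,0],"angular":[0,0,4],"fingers":1},
    {"slide":[0,0,0],"angular":[0,0,0],"fingers":1},
  ],
)

```text
time_s: 11.42
tool_pos: [0.6073, -0.057, 0.1971]
orientation: [3.002, 0.906, 0.011]
contact_force: [16.9, -10.6, -2.7]
width: 0.152
grasp_force: 59.4
```

```bash
python3 - <<'E'
from h import *
o,R=st(); print('F tool',(R.T@o['contact_force']).round(1))
E
```

```text
t 11.42 p [ 0.6073 -0.057   0.1971] yaw_y -56.4 z [ 0.008 -0.003 -1.   ] F [ 16.9 -10.6  -2.7] M [-1.77 -2.73  0.13] w 0.152 g 59.4
F tool [ 8.2 18.1  2.9]
```

jog_arm(
  series=[
    {"slide":[0.04,0.1,0],"angular":[0,0,0],"fingers":1},
    {"slide":[0,0,0],"angular":[0,0,4],"fingers":1},
    {"slide":[0,0,0],"angular":[0,0,4],"fingers":1},
    {"slide":[0,0,0],"angular":[0,0,4],"fingers":1},
    {"slide":[0,0,0],"angular":[0,0,4],"fingers":1},
    {"slide":[0,0,0],"angular":[0,0,4],"fingers":1},
    {"slide":[0,0,0],"angular":[0,0,4],"fingers":1},
    {"slide":[0,0,0],"angular":[0,0,0],"fingers":1},
  ],
)

```text
time_s: 12.08
tool_pos: [0.608, -0.0586, 0.1971]
orientation: [3.125, 0.261, 0.011]
contact_force: [13.9, -15.7, -2.3]
width: 0.149
grasp_force: 59.5
```

```bash
python3 - <<'E'
from h import *
o,R=st(); print('F tool',(R.T@o['contact_force']).round(1))
E
```

```text
t 12.08 p [ 0.608  -0.0586  0.1971] yaw_y -80.4 z [ 0.008 -0.005 -1.   ] F [ 13.9 -15.7  -2.3] M [-2.91 -2.36  0.15] w 0.149 g 59.5
F tool [11.1 17.8  2.5]
```

jog_arm(
  series=[
    {"slide":[0.06,0.1,0],"angular":[0,0,0],"fingers":1},
    {"slide":[0,0,0],"angular":[0,0,3.5],"fingers":1},
    {"slide":[0,0,0],"angular":[0,0,3.5],"fingers":1},
    {"slide":[0,0,0],"angular":[0,0,3],"fingers":1},
    {"slide":[0,0,0],"angular":[0,0,0],"fingers":1},
    {"slide":[0,0,0],"angular":[0,0,0],"fingers":1},
  ],
)

```text
time_s: 12.58
tool_pos: [0.6081, -0.0593, 0.1971]
orientation: [3.137, -0.006, 0.009]
contact_force: [7.4, -15.0, 1.7]
width: 0.149
grasp_force: 59.9
```

```bash
python3 - <<'E'
from h import *
o,R=st(); print('F tool',(R.T@o['contact_force']).round(1))
im=save('wrist','w8.png'); cv2.imwrite('pics/w8c.png',cv2.resize(im[120:380,140:420,::-1],None,fx=2.3,fy=2.3,interpolation=cv2.INTER_CUBIC))
E
```

```text
t 12.58 p [ 0.6081 -0.0593  0.1971] yaw_y -90.2 z [ 0.006 -0.004 -1.   ] F [  7.4 -15.    1.7] M [-2.75 -1.27  0.13] w 0.149 g 59.9
F tool [ 7.5 15.  -1.6]
```

View pics/w8c.png

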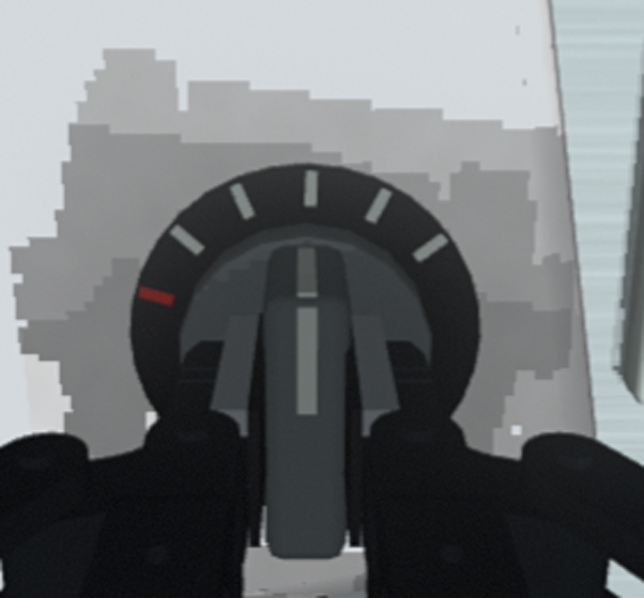

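Pointer line at x≈307 (crop), third tick at (311,188), skirt centre about (305,330). The pointer is at the third tick but about 1–2° short, so I'll add a small turn.

jog_arm(
  series=[
    {"slide":[0.03,0.07,0],"angular":[0,0,0.6],"fingers":1},
    {"slide":[0,0,0],"angular":[0,0,0.6],"fingers":1},
    {"slide":[0,0,0],"angular":[0,0,0],"fingers":1},
    {"slide":[0,0,0],"angular":[0,0,0],"fingers":1},
    {"slide":[0,0,0],"angular":[0,0,0],"fingers":1},
  ],
)

```text
time_s: 13.05
tool_pos: [0.6082, -0.0595, 0.1971]
orientation: [3.138, -0.037, 0.008]
contact_force: [6.1, -11.3, 1.2]
width: 0.15
grasp_force: 60.0
```

```bash
python3 - <<'E'
from h import *
o,R=st(); print('F tool',(R.T@o['contact_force']).round(1))
im=save('wrist','w9.png'); cv2.imwrite('pics/w9c.png',cv2.resize(im[170:380,180:380,::-1],None,fx=2.8,fy=2.8,interpolation=cv2.INTER_CUBIC))
# tick centroids -> world angles at skirt height
g=im.astype(int); 
c=[]
br=(g.min(2)>125); n,l,s,ct=cv2.connectedComponentsWithStats(br[180:300,190:345].astype(np.uint8))
pts=[]
for i in range(1,n):
    if 15<s[i,4]<200:
        p=ray('wrist',ct[i][0]+190,ct[i][1]+180,.187); pts.append(p); print((ct[i]+[190,180]).round(1),s[i,4],p.round(4))
E
```

```text
t 13.05 p [ 0.6082 -0.0595  0.1971] yaw_y -91.4 z [ 0.005 -0.004 -1.   ] F [  6.1 -11.3   1.2] M [-2.12 -0.83  0.17] w 0.15 g 60.0
F tool [ 6.3 11.1 -1.1]
[273.  201.8] 40 [ 0.637  -0.0601  0.187 ]
[243.3 207.7] 39 [ 0.6348 -0.0474  0.187 ]
[302.8 208.3] 41 [ 0.6339 -0.0727  0.187 ]
[219.7 225.1] 36 [ 0.6273 -0.0369  0.187 ]
[325.9 226.5] 34 [ 0.6255 -0.0826  0.187 ]
```

View pics/w9c.png

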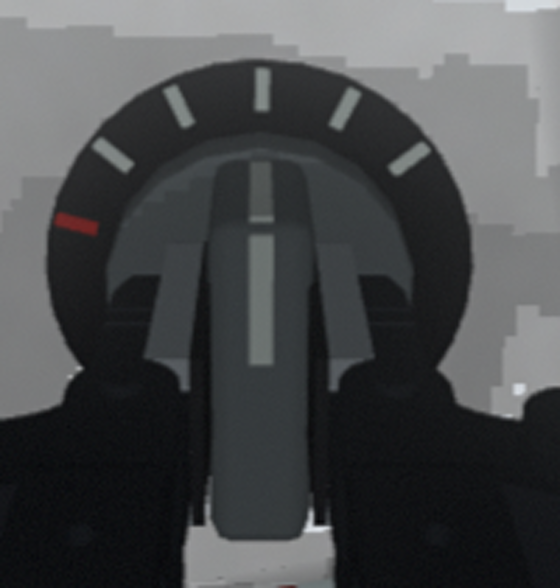

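The pointer (x≈260) is on the third tick (x≈262) and the grip is firm at 60 N. Handing in.

```bash
python3 -c "
from h import *
print(env.close_job())"
```

```text
the job is handed in; nothing more can be done
None
```

The lid clamp is shut against its stop with the stud seated in the notch, and the job was handed in at about 13 s with the gripper still holding the pulse knob on its third click (within about 1°).

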